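Loosen a jar lid in the ratchet jar holder

ROBOT

A 6-joint arm with a two-finger parallel gripper is mounted at the origin on a cart in front of the work surface, level with it; the furniture and walls round the work are solid. World frame = base frame: x ahead of the robot, y to its left, z up, the work surface at z = 0. Lengths are in m, angles in rad, forces in N, time in s.
With the tool pointing down it reaches from about 0.25 to 0.725 m from the base axis. Payload 4 kg.
Tool frame: the origin (TCP) lies on the centre line of the jaws, within the pads' length; the fingertips stand ahead of it and the grasp point (between the pads) lies 11 mm behind it (bot.tip_extent is the z of the fingertips in the tool frame, in m); z points along the fingers, y is the direction in which the jaws open and shut (so a half turn about z gives the same grasp; the last joint's range is limited). The gripper opens to 85 mm and grips with 20 to 120 N. Pads are 22 mm wide; open, the fingers measure 114 mm over their backs; the gripper's body (76 mm by 85 mm) begins 54 mm behind the grasp point. The pads swing forward as they close: fully open they stand 13 mm farther back than shut.
Start: joints at [1.237, 0.241, 0.005, 1.335, 0, 1.571], TCP at [0.164, 0.472, 0.239] pointing down, gripper open.
Joint ranges: [-2.72, 2.72], [-1.05, 1.87], [-1.09, 1.28], [-1.99, 2.15], [-1.42, 1.44], [-3.14, 3.14]. Speed limits (rad/s): [2.79, 2.79, 3.14, 3.14, 3.14, 3.14].

INTERFACE

Orientations are given as a unit quaternion [x, y, z, w].
In Python, from workcell import bot gives the robot as it stands.
- The arm moves only by the shell command python3 -m jog 'ROWS'. ROWS is JSON, a list that holds one entry, the list of rows, each a list of 7 numbers: the shift along the world's x, y, z in m, then the turn, a rotation vector about the world's x, y, z in degrees, then the closure in counts, from 0 (fully open) to 255 (shut). In form: [[[tx, ty, tz, ax, ay, az, fingers], ...]]. A call has 1 to 10 rows; each row is the pose to reach, as a shift and turn from the pose commanded when the call began; what a row does not reach only later rows make up. A row lasts 1/12 s, in which the tool goes at most 41.7 mm and 7.16 degrees, less where a joint would pass 70% of its speed; a pose out of reach is approached as far as the arm can. A call with a gripper value outside its range is refused whole. The fingers move at their own pace and stop on an object; the grip force is fixed at half the most. Time passes only in rows, so rows that repeat a pose let the fingers close. It gives the time, the measured TCP pose, the force and the opening at its end, in the units of the state.
- bot.get_obs(): the state, without advancing time (a new reading comes with each control period).
- bot.camera(name): name is "side" or "top"; returns the picture (420x560x3 uint8, blue, green, red); there is no depth.
- bot.camera_model(name): a dict with "K" (3x3 intrinsics, pixels), "T" (4x4, takes a point from camera to world coordinates). Camera axes: x right, y down, z forward; pixel columns grow to the right and rows downward; lengths in m; the calibration is good to about 2 mm. A picture is of the moment at which its call begins. camera_model takes no time and is no camera call.
- bot.job_done(): hands the job in, once; it reports no verdict.
The state is a dict: "clock": time; "joint_pos": joint angles; "joint_vel": joint speeds; "tau": joint torques, N m; "eef_pos": TCP position; "tool_rot": TCP orientation; "ft_force": force on the tool from outside, world axes, zero at the start; "ft_torque": the same for the moment, N m; "grip_width": finger opening in m.
Only numpy, scipy, OpenCV 4.12 (cv2) and the standard library are available. Lean on these libraries where they do the work, as an engineer would, in place of code of your own. Each camera call takes 0.05 s, during which the arm holds its last target. There are 200 camera calls.

TASK

The glass jar stands loosely in the bench jar holder. Push the holder's thumb handle in until its ratchet keeps the jar firmly gripped by itself, without squeezing the glass too hard; then twist the lid anticlockwise by an eighth of a turn or more to break it loose, and last press the other handle's round finger pad down, sideways to the scissors, so that the ratchet teeth let go and the holder springs fully open, leaving the jar standing in it with its lid on.

Things in the scene. Friction and masses are not known exactly. Their poses are not given: they have to be found in the camera images.
- clamp: Bench jar holder, screwed down: wooden board 245 x 185 x 12 mm with steel scissors lying flat on a post, jaws on its +x side, the two handle bars on its -x side reaching past the board. Origin on the worktop under the upright pivot, z up. The bars lie 40 to 52 mm above the worktop. A toothed ratchet arm on the fixed bar, 85 mm from the pivot, runs below the moving bar.
- pivot (a point): Axis of the scissors' pivot (upright), 46 mm above the worktop, at mid-height of the bars; its nut ends 60 mm above the worktop. Axes as the holder's.
- jar_place (a point): Nominal place of the jar: on the board's top, 75 mm ahead of the pivot (+x), between a rubber-faced V jaw on the -y side and the moving jaw on the +y side. The V jaw is set by a screw anywhere within 18 mm (not measured): the gripped jar stands 0 to 18 mm to -y of this point, so the closing angle that makes it tight differs each time and must be felt.
- jaw: The moving jaw: two rubber facings 20 to 52 mm above the worktop on the jar's +y side. Origin on the pivot axis at worktop level. It is sprung on the moving handle: when it meets the jar it presses with 4 N, and each further 0.01 rad of the handle adds about 2 N. A secure grip needs 5 N or more, once let go; the glass cracks above 25 N.
- handle (a joint): Moving handle's angle about the pivot, rad: 0 open (a spring opens it, 0.2 to 0.35 N m), growing clockwise from above as the thumb plate is pushed to the finger pad; stop at 0.54. Ratchet teeth from 0.14 to 0.51, 0.034 apart; let go, it drops back to the last one passed. A click adds up to 0.3 N m. At the thumb plate a push of 14 to 15 N gives a secure grip, 18 N is too much.
- thumb_plate (a point): Centre of the top face, 51 mm above the worktop, of the moving bar's thumb plate: rectangular, 32 mm long (along the bar), 21 wide, 10 thick, 128 mm from the pivot. Open, the bar stands 0.475 rad off the holder's -x direction, on its -y side; push the plate's outer (-y) side towards the finger pad to close. Axes turn with the handle and equal the holder's when open.
- finger_pad (a point): Centre of the top face, 51 mm above the worktop, of the fixed bar's finger pad: a round disc 35 mm across, 9 thick, 132 mm from the pivot; its bar stands 0.30 rad off the holder's -x, on its +y side. It does not swing but gives downwards: see joint catch. x points along its bar to the pivot.
- catch (a joint): How far the finger pad's springy bar is pressed down, rad (the pad is 110 mm from where the bar flexes): 0 up, in the teeth. The teeth are clear at about 0.035 (pad 4 mm down, about 4 N) and the handle then springs open by itself if nothing holds it; stop at 0.075 (8 mm, 6.5 N).
- jar: A straight glass jar of preserve, 58 mm in diameter, 94 mm high with its lid, about 0.37 kg. Origin at the centre of its underside, z up.
- lid_top (a point): Centre of the top of the jar's ribbed metal lid, 50 mm in diameter and 16 mm high, the top 94 mm above the jar's underside. The jar's neck below the lid is 43 mm in diameter, the shoulder 25 mm below the top of the lid.
- lid (a joint): Turn of the lid on the jar in rad, 0 tight, growing anticlockwise seen from above, up to a stop at 1.3; it needs about 0.2 N m, more than the loose jar resists by its own weight.
- spice_a: Spice jar with a green cap, 46 mm in diameter, 106 mm high, beside the holder: leave alone. Origin under its centre.
- honey: Jar with a green lid, 66 mm in diameter, 84 mm high, beside the holder: leave alone. Origin under its centre.
- tumbler: Drinking glass, 80 mm in diameter, 88 mm high, beside the holder: leave alone. Origin under its centre.

How it is judged:
On the way, in this order (a step that is already met when the one before it is completed fails the run):
1. the ratchet alone keeps the jar gripped: the handle is caught, the jaw presses the jar with 5 N or more and the fingers are off the holder (value of joint handle above 0.13 rad and contact force between jaw and jar above 5 N and contact force between the fingers and clamp below 0.5 N), for 0.3 s.
2. the lid is turned 0.7 rad or more while the jar is still gripped (value of joint lid above 0.7 rad and value of joint handle above 0.13 rad and contact force between jaw and jar above 3 N), for 0.2 s.
At the end, for the whole second after the job is handed in: holder open (handle below 0.05 rad), lid turned 0.7 rad or more, jar upright (within 0.1 rad) and still on the board between the jaws: within 20 mm of its place along the holder's x, and from 35 mm on the V jaw's side to 20 mm on the other side of the holder's middle line (value of joint handle below 0.05 rad and value of joint lid above 0.7 rad and angle between jar's own z axis and vertical below 0.1 rad and z of jar in the frame of clamp between 0.008 and 0.017 m and x of jar in the frame of clamp between 0.055 and 0.095 m and y of jar in the frame of clamp between -0.035 and 0.02 m and linear speed of jar below 0.02 m/s); the robot touches nothing.
It fails at once if the glass is squeezed by the moving jaw with more than 25 N (contact force between jaw and jar above 25 N).
It fails at once if the holder is forced with more than 40 N by the fingers (contact force between the fingers and clamp above 40 N).
It fails at once if the jar is tipped or lifted off the board (angle between jar's own z axis and vertical above 0.25 rad or z of jar in the frame of clamp above 0.03 m).
It fails at once if a bystander is pushed by more than 20 mm (distance of any of spice_a, honey, tumbler from where it was at the start of the episode above 0.02 m).
It also fails if it takes over 67 s, if anything falls off the work surface, if the arm or the gripper's body presses on something with over 40 N, if the wrist force passes 120 N, or if a joint passes its speed limit or range.

## Working session

There is one attempt and no reset: what is moved stays moved. The work goes in short steps, Python scripts to look and compute and a shell command to move; the robot and the scene stay as the last step left them, time stands still between calls to the robot, and variables do not carry over. Pictures are saved under pics/ and viewed, about 8 in all and at most 12, crops included, and the job is handed in when it is done.

```bash
mkdir -p pics; ls; python3 - <<'E'
from workcell import bot
import cv2,numpy as np
np.set_printoptions(precision=4,suppress=True)
for n in("top","side"):
    cv2.imwrite(f"pics/{n}0.png",bot.camera(n)); m=bot.camera_model(n); print(n,m["K"],m["T"])
print(bot.get_obs(),bot.tip_extent)
E
```

```text
pics
top [[384.0761   0.     282.8146]
 [  0.     384.0761 212.7048]
 [  0.       0.       1.    ]] [[ 0.0118 -0.9951  0.0986  0.495 ]
 [-0.9999 -0.0116  0.0023  0.0581]
 [-0.0011 -0.0986 -0.9951  1.1354]
 [ 0.      0.      0.      1.    ]]
side [[379.0817   0.     275.2131]
 [  0.     379.0817 214.4728]
 [  0.       0.       1.    ]] [[ 0.9269 -0.2078  0.3125  0.3146]
 [-0.3746 -0.5631  0.7366 -0.5521]
 [ 0.0229 -0.7998 -0.5998  0.5997]
 [ 0.      0.      0.      1.    ]]
{'clock': 0.1, 'joint_pos': array([1.237 , 0.2414, 0.0039, 1.3352, 0.    , 1.5707]), 'joint_vel': array([-0.0012, -0.0015,  0.0039, -0.0005,  0.0011, -0.0017]), 'tau': array([  0.0007, -37.3137,  25.3011,   0.0108,   0.0001,  -0.    ]), 'eef_pos': array([0.1636, 0.4719, 0.2385]), 'tool_rot': array([ 0.1661,  0.9861, -0.0009, -0.0002]), 'ft_force': array([-0.3427, -0.7239, -0.6655]), 'ft_torque': array([ 0.0267, -0.0688, -0.0884]), 'grip_width': 0.0855072532688786} 0.008
```

View pics/top0.png

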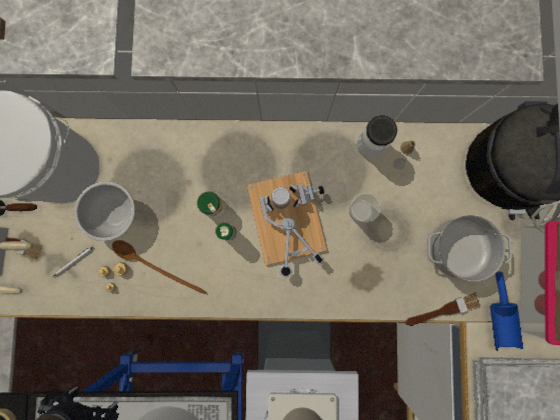

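View pics/side0.png

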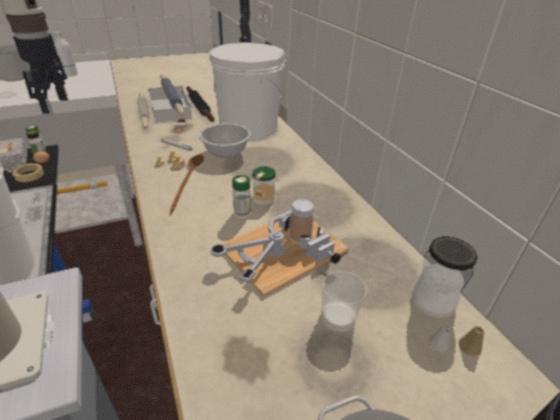

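```bash
cat > h.py <<'E'
from workcell import bot
import cv2,numpy as np
np.set_printoptions(precision=4,suppress=True)
def w(n,u,v,z):
    m=bot.camera_model(n);K,T=np.array(m["K"]),np.array(m["T"])
    d=T[:3,:3]@np.linalg.solve(K,[u,v,1]);o=T[:3,3]
    return o+d*(z-o[2])/d[2]
def px(n,p):
    m=bot.camera_model(n);K,T=np.array(m["K"]),np.array(m["T"])
    c=K@(T[:3,:3].T@(np.array(p)-T[:3,3]));return c[:2]/c[2]
def crop(n,x0,y0,x1,y1,s,f,im=None):
    im=bot.camera(n) if im is None else im
    cv2.imwrite(f,cv2.resize(im[y0:y1,x0:x1],None,fx=s,fy=s,interpolation=cv2.INTER_CUBIC))
E
python3 - <<'E'
from h import *
a=cv2.resize(cv2.imread("pics/top0.png")[160:285,190:390],None,fx=4,fy=4,interpolation=cv2.INTER_CUBIC)
cv2.imwrite("pics/c0.png",a)
E
```

```text
(no output)
```

View pics/c0.png

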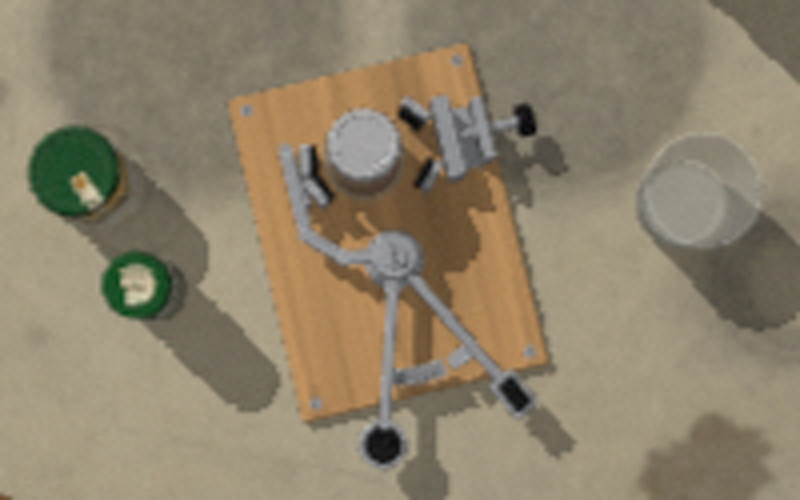

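```bash
cat > m.py <<'E'
from h import *
g=lambda U,V,z:w("top",(U+.5)/4-.5+190,(V+.5)/4-.5+160,z)
piv=g(397,257,.06);fp=g(383,444,.051);tp=g(513,392,.051);lid=g(364,145,.106)
print("piv",piv,"fp",fp,"tp",tp,"lid",lid)
c=[g(*p,.012) for p in((231,101),(467,44),(550,360),(303,420))]
print("board",np.array(c)[:,:2])
e=lambda a,b:np.degrees(np.arctan2(*(b-a)[[1,0]]))
print("edges x dir",e(c[3],c[0]),e(c[2],c[1]),"y dir-90",e(c[1],c[0])-90,e(c[2],c[3])-90,"len",[np.linalg.norm(c[i]-c[i-1]) for i in range(4)])
print("fp",np.linalg.norm((fp-piv)[:2]),e(fp,piv)+np.degrees(.30),"tp",np.linalg.norm((tp-piv)[:2]),e(tp,piv)-np.degrees(.475))
for n,U,V,z in(("spice",138,285,.106),("honey",75,171,.084),("tumbler",700,190,.088)):print(n,g(U,V,z))
E
python3 m.py
```

```text
piv [0.5703 0.0432 0.06  ] fp [0.4399 0.0515 0.051 ] tp [ 0.4771 -0.0392  0.051 ] lid [0.6427 0.0669 0.106 ]
board [[ 0.6879  0.1666]
 [ 0.7328 -0.0079]
 [ 0.4999 -0.0696]
 [ 0.4544  0.1095]]
edges x dir 13.741359361027373 14.842446611424466 y dir-90 14.428839699771117 14.232815922275876 len [np.float64(0.24037181349358336), np.float64(0.18010395031544876), np.float64(0.240992793656229), np.float64(0.18472879871098694)]
fp 0.1306928582970262 13.53787510309068 tp 0.12445401266179086 14.253197662923405
spice [0.5463 0.2172 0.106 ]
honey [0.6255 0.2662 0.084 ]
tumbler [ 0.6168 -0.1638  0.088 ]
```

```bash
python3 -m jog '[[[0.21,-0.34,0,0,0,-47,255],[0.21,-0.34,0,0,0,-47,255],[0.21,-0.34,0,0,0,-47,255],[0.21,-0.34,0,0,0,-47,255],[0.21,-0.34,0,0,0,-47,255],[0.21,-0.34,0,0,0,-47,255],[0.21,-0.34,0,0,0,-47,255],[0.21,-0.34,0,0,0,-47,255],[0.21,-0.34,0,0,0,-47,255],[0.21,-0.34,0,0,0,-47,255]]]'; python3 -c "
from h import *
print(bot.tip_extent,bot.get_obs())"
```

```text
clock: 0.93
eef_pos: [0.3748, 0.1292, 0.2391]
tool_rot: [0.547, 0.837, -0.0, 0.0]
ft_force: [0.0, 0.5, -0.5]
grip_width: 0.0005
0.008 {'clock': 0.9333, 'joint_pos': array([ 0.3329,  0.0353, -0.2372,  1.2983, -0.0012,  1.49  ]), 'joint_vel': array([-0.6998,  0.1153,  0.1176,  0.005 ,  0.0331, -0.6817]), 'tau': array([  2.0103, -27.8169,  24.4102,   0.1621,  -0.188 ,   0.3257]), 'eef_pos': array([0.3748, 0.1292, 0.2391]), 'tool_rot': array([ 0.5468,  0.8373, -0.0004,  0.0004]), 'ft_force': array([ 0.0419,  0.5058, -0.4789]), 'ft_torque': array([-0.0003,  0.0152, -0.0233]), 'grip_width': 0.000474299339644993}
```

```bash
python3 -m jog '[[[0.065,-0.1,0,0,0,0,255],[0.065,-0.1,0,0,0,0,255],[0.13,-0.204,-0.1,0,0,0,255],[0.13,-0.204,-0.1,0,0,0,255],[0.13,-0.204,-0.1,0,0,0,255],[0.13,-0.204,-0.195,0,0,0,255],[0.13,-0.204,-0.195,0,0,0,255],[0.13,-0.204,-0.195,0,0,0,255],[0.13,-0.204,-0.195,0,0,0,255],[0.13,-0.204,-0.195,0,0,0,255]]]'; python3 -c "
from h import *
a=bot.camera('top')[190:290,250:350];b=bot.camera('side')[190:290,200:300]
cv2.imwrite('pics/n1.png',cv2.resize(np.hstack([a,b]),None,fx=4,fy=4,interpolation=cv2.INTER_CUBIC)); print(bot.get_obs()['eef_pos'],bot.get_obs()['ft_force'])"
```

```text
clock: 1.77
eef_pos: [0.5004, -0.0723, 0.0396]
tool_rot: [0.546, 0.838, -0.002, -0.004]
ft_force: [-1.1, -0.2, -1.0]
grip_width: 0.0001
[ 0.5032 -0.0716  0.0438] [0.5234 0.3466 0.6024]
```

View pics/n1.png

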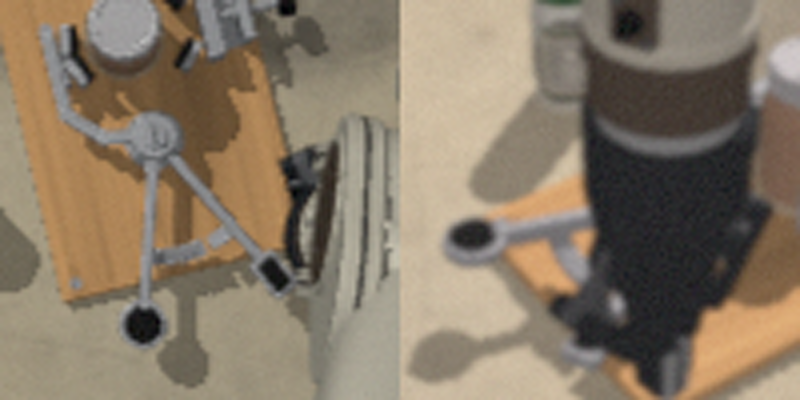

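```bash
cat > arc.py <<'E'
from h import *
piv=np.array([.5705,.0430]);Y=np.radians(14.2)
def tcp(th,r=.128,off=.0215):
    f=np.pi+Y+.475-th;t=np.array([np.sin(f),-np.cos(f)])
    return piv+r*np.array([np.cos(f),np.sin(f)])-off*t, np.degrees(f)-90,t
def meas():
    o=bot.get_obs();p=o['eef_pos'][:2];F=o['ft_force']
    v=p-piv
    # angle such that tcp(th)=p direction
    th=np.pi+Y+.475-((np.arctan2(v[1],v[0])-np.arctan2(.0215,.128))%(2*np.pi))
    return o['clock'],o['eef_pos'],th,np.hypot(*v),F,F[:2]@tcp(th)[2],o['ft_torque']
if __name__=="__main__":
    for th in np.arange(-.1,.56,.05):
        p,a,t=tcp(th);print("%.2f"%th,p,"tool x yaw %.1f"%a)
    print(meas(), px("side",[.503,-.0715,.035]),px("side",[.503,-.0715,.022]))
E
python3 arc.py
```

```text
-0.10 [ 0.4992 -0.0655] tool x yaw 137.1
-0.05 [ 0.4939 -0.0618] tool x yaw 134.3
0.00 [ 0.4887 -0.0578] tool x yaw 131.4
0.05 [ 0.4838 -0.0536] tool x yaw 128.6
0.10 [ 0.4791 -0.0491] tool x yaw 125.7
0.15 [ 0.4746 -0.0444] tool x yaw 122.8
0.20 [ 0.4703 -0.0395] tool x yaw 120.0
0.25 [ 0.4663 -0.0344] tool x yaw 117.1
0.30 [ 0.4626 -0.0291] tool x yaw 114.2
0.35 [ 0.4591 -0.0236] tool x yaw 111.4
0.40 [ 0.4559 -0.018 ] tool x yaw 108.5
0.45 [ 0.453  -0.0122] tool x yaw 105.6
0.50 [ 0.4504 -0.0063] tool x yaw 102.8
0.55 [ 0.4481 -0.0002] tool x yaw 99.9
(1.8667, array([ 0.5032, -0.0716,  0.0438]), np.float64(-0.1502751909093334), np.float64(0.13286638980154342), array([0.5234, 0.3466, 0.6024]), np.float64(-0.1784432191191852), array([-0.0077, -0.0267, -0.0362])) [265.9491 286.039 ] [265.8956 290.4948]
```

```bash
python3 -m jog '[[[0,0,0,0,0,7,255],[-0.004,0.003,0,0,0,13,255],[-0.01,0.010,0,0,0,17,255],[-0.015,0.0145,0,0,0,17,255],[-0.0175,0.0165,0,0,0,16,255],[-0.02,0.0185,0,0,0,15,255],[-0.0225,0.0208,0,0,0,14,255],[-0.0245,0.023,0,0,0,12,255],[-0.0245,0.023,0,0,0,12,255]]]'; python3 -c "
from arc import *
print(*meas())"
```

```text
clock: 2.62
eef_pos: [0.4801, -0.0486, 0.0451]
tool_rot: [0.456, 0.89, 0.0, 0.001]
ft_force: [1.1, -0.9, 2.0]
grip_width: -0.0
2.6167 [ 0.4801 -0.0486  0.0451] 0.09721561258383637 0.12875047902190076 [ 1.1227 -0.939   1.9636] -1.4186605669543562 [-0.2598 -0.2847  0.0363]
```

```bash
python3 -m jog '[[[-0.0018,0.0019,0,0,0,-1.2,255],[-0.0036,0.0038,0,0,0,-2.4,255],[-0.0053,0.0057,0,0,0,-3.5,255],[-0.0070,0.0076,0,0,0,-4.6,255],[-0.0070,0.0076,0,0,0,-4.6,255]]]'; python3 -c "
from arc import *
print(*meas())"
```

```text
clock: 3.03
eef_pos: [0.4735, -0.0419, 0.045]
tool_rot: [0.491, 0.871, -0.0, 0.002]
ft_force: [3.5, -4.7, 2.9]
grip_width: -0.0001
3.0333 [ 0.4735 -0.0419  0.045 ] 0.1700213820631249 0.12892771752594717 [ 3.4525 -4.6812  2.9005] -5.79682913122183 [-0.8828 -0.4694  0.0319]
```

```bash
python3 -m jog '[[[-0.0009,0.0010,0,0,0,-0.6,255],[-0.0018,0.0020,0,0,0,-1.1,255],[-0.0026,0.0030,0,0,0,-1.7,255],[-0.0026,0.0030,0,0,0,-1.7,255]]]'; python3 -c "
from arc import *
print(*meas())"
```

```text
clock: 3.37
eef_pos: [0.4711, -0.0392, 0.045]
tool_rot: [0.504, 0.864, -0.0, 0.002]
ft_force: [3.3, -4.5, 3.1]
grip_width: 0.0002
3.3667 [ 0.4711 -0.0392  0.045 ] 0.19848874348992984 0.1289602668822313 [ 3.2972 -4.4507  3.0548] -5.503551210979977 [-1.0173 -0.5756  0.0413]
```

```bash
python3 -m jog '[[[-0.0008,0.0010,0,0,0,-0.6,255],[-0.0016,0.0020,0,0,0,-1.1,255],[-0.0016,0.0020,0,0,0,-1.1,255]]]'; python3 -c "
from arc import *
print(*meas())";  python3 -m jog '[[[-0.0008,0.0010,0,0,0,-0.6,255],[-0.0016,0.0020,0,0,0,-1.1,255],[-0.0016,0.0020,0,0,0,-1.1,255]]]'; python3 -c "
from arc import *
print(*meas())"
```

```text
clock: 3.62
eef_pos: [0.4692, -0.0369, 0.0449]
tool_rot: [0.512, 0.859, -0.0, 0.001]
ft_force: [2.5, -4.4, 3.7]
grip_width: -0.0003
3.6167 [ 0.4692 -0.0369  0.0449] 0.2214359763412168 0.12897660137728223 [ 2.5255 -4.4204  3.6726] -5.0901751898405 [-0.9197 -0.5051  0.0719]
clock: 3.87
eef_pos: [0.4678, -0.035, 0.0449]
tool_rot: [0.52, 0.854, -0.0, 0.002]
ft_force: [3.1, -5.3, 4.1]
grip_width: -0.0002
3.8667 [ 0.4678 -0.035   0.0449] 0.23963035221144668 0.12899891578633196 [ 3.085  -5.2637  4.077 ] -6.094429013053939 [-1.0973 -0.5369 -0.0254]
```

```bash
for i in 1 2; do python3 -m jog '[[[-0.0008,0.0010,0,0,0,-0.6,255],[-0.0015,0.0020,0,0,0,-1.1,255],[-0.0015,0.0020,0,0,0,-1.1,255]]]' >/dev/null; python3 -c "
from arc import *
print(*meas())"; done
```

```text
4.1167 [ 0.4661 -0.0328  0.0449] 0.2609839093635018 0.12901413855335836 [ 1.989  -4.7451  2.8453] -5.13424135930535 [-0.8571 -0.5201  0.0721]
4.3667 [ 0.4652 -0.0316  0.045 ] 0.27276504706155036 0.12906956397003141 [ 3.9293 -6.4054  2.3253] -7.476887364794093 [-1.4132 -0.769   0.0232]
```

```bash
for i in 1 2; do python3 -m jog '[[[-0.0008,0.0011,0,0,0,-0.6,255],[-0.0008,0.0011,0,0,0,-0.6,255]]]' >/dev/null; python3 -c "
from arc import *
print(*meas())"; done
```

```text
4.5333 [ 0.4643 -0.0304  0.0449] 0.2847871536608797 0.12909698235434386 [ 2.9514 -6.8222  3.0746] -7.429942543385565 [-1.2817 -0.7418 -0.0116]
4.7 [ 0.4638 -0.0297  0.045 ] 0.2914944071101422 0.129133061365579 [ 4.2932 -6.2848  2.5623] -7.5040479143855 [-1.5297 -0.8643 -0.031 ]
```

```bash
for i in 1 2 3; do python3 -m jog '[[[-0.0007,0.0011,0,0,0,-0.6,255],[-0.0007,0.0011,0,0,0,-0.6,255]]]' >/dev/null; python3 -c "
from arc import *
print(*meas())"; done
```

```text
4.8667 [ 0.4633 -0.029   0.045 ] 0.29784450564004983 0.12917835269856495 [ 4.9204 -9.1192  2.285 ] -10.336737864907898 [-1.8061 -0.9545  0.0144]
5.0333 [ 0.4627 -0.0283  0.045 ] 0.3048585197794855 0.12920323408894915 [  4.4298 -10.1384   2.2934] -11.063735171342035 [-2.0272 -1.072   0.0064]
5.2 [ 0.4622 -0.0275  0.0451] 0.31246920362651665 0.12924060061107773 [  5.4786 -11.1555   1.2817] -12.414963801608785 [-2.1837 -1.0167  0.0667]
```

```bash
for i in 1 2; do python3 -m jog '[[[-0.0005,0.0008,0,0,0,-0.4,255],[-0.0005,0.0008,0,0,0,-0.4,255]]]' >/dev/null; python3 -c "
from arc import *
print(*meas())"; done
```

```text
5.3667 [ 0.4616 -0.0265  0.045 ] 0.32145199455081386 0.12922519339991675 [  3.7104 -10.2609   1.4751] -10.894971853057035 [-2.08   -0.9951  0.0376]
5.5333 [ 0.4612 -0.0261  0.0451] 0.3256398716636646 0.1292514725794003 [  4.2959 -10.9666   1.0146] -11.774700600871014 [-2.2923 -1.0571  0.0073]
```

```bash
for i in 1 2; do python3 -m jog '[[[-0.0005,0.0008,0,0,0,-0.4,255],[-0.0005,0.0008,0,0,0,-0.4,255]]]' >/dev/null; python3 -c "
from arc import *
print(*meas())"; done
```

```text
5.7 [ 0.4609 -0.0255  0.0451] 0.33064624343824667 0.12924813513773387 [  5.2352 -12.4606   0.5705] -13.515480427246604 [-2.4556 -1.1088  0.0527]
5.8667 [ 0.4606 -0.025   0.0451] 0.33521817366397544 0.12928027222210056 [  5.6674 -13.2971   0.0532] -14.452778418273219 [-2.7437 -1.1866  0.0887]
```

```bash
python3 -m jog '[[[0.002,-0.005,0,0,0,0,255],[0.004,-0.010,0,0,0,0,255],[0.007,-0.018,0,0,0,0,255],[0.012,-0.03,0,0,0,0,255],[0.012,-0.03,0,0,0,0,255],[0.012,-0.03,0.03,0,0,0,255],[0.012,-0.03,0.06,0,0,0,255],[0.012,-0.03,0.1,0,0,0,255],[0.012,-0.03,0.12,0,0,0,255],[0.012,-0.03,0.12,0,0,0,255]]]'; python3 -c "
from arc import *
print(*meas())
a=bot.camera('top')[180:280,250:350];b=bot.camera('side')[190:290,215:315]
cv2.imwrite('pics/n2.png',cv2.resize(np.hstack([a,b]),None,fx=4,fy=4,interpolation=cv2.INTER_CUBIC))"
```

```text
clock: 6.7
eef_pos: [0.4729, -0.0515, 0.1692]
tool_rot: [0.57, 0.822, 0.002, 0.004]
ft_force: [-0.0, 0.8, -0.2]
grip_width: 0.0
6.7 [ 0.4729 -0.0515  0.1692] 0.11971766992315613 0.13585591821021073 [-0.04    0.7847 -0.1657] 0.6689344486607743 [-0.0391 -0.0205 -0.0178]
```

View pics/n2.png

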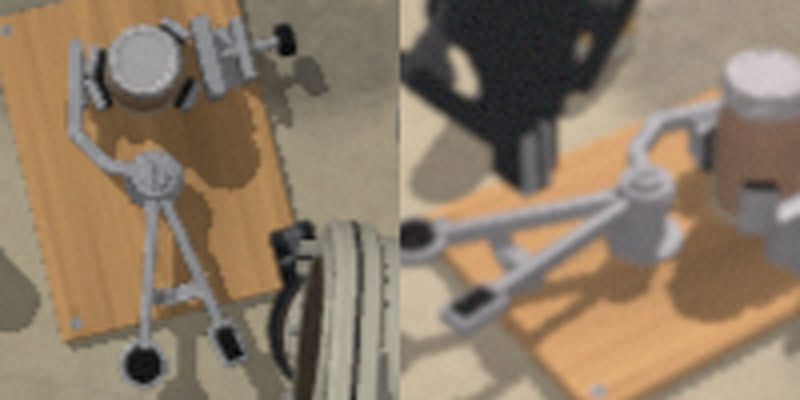

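```bash
python3 -c "
from arc import *
g=lambda U,V,z:w('top',(U+.5)/4-.5+250,(V+.5)/4-.5+180,z)
p=g(230,343,.051);v=p[:2]-piv;print(p,np.hypot(*v),np.pi+Y+.475-np.arctan2(v[1],v[0])%(2*np.pi))
l=g(145,57,.106);v=l[:2]-piv;c,s=np.cos(Y),np.sin(Y);print(l,c*v[0]+s*v[1],c*v[1]-s*v[0])
s=lambda U,V,z:w('side',(U+.5)/4-.5+215,(V+.5)/4-.5+190,z)
print(s(360,73,.106), px('top',[*l[:2],.106]))"
```

```text
[ 0.4551 -0.0092  0.051 ] 0.12662279679938807 0.29775318803696527
[0.6483 0.0528 0.106 ] 0.07785915558775487 -0.009636132427616614
[0.6426 0.0542 0.106 ] [285.875 193.875]
```

```bash
python3 -m jog '[[[0.04,0.025,0,0,0,7,0],[0.08,0.05,0,0,0,14,0],[0.12,0.075,0,0,0,21,0],[0.15,0.09,0,0,0,28,0],[0.172,0.106,0,0,0,35,0],[0.172,0.106,0,0,0,42,0],[0.172,0.106,0,0,0,49,0],[0.172,0.106,0,0,0,56,0],[0.172,0.106,0,0,0,60,0],[0.172,0.106,0,0,0,60,0]]]'; python3 -m jog '[[[0,0,0,0,0,0,0]]]'
```

```text
clock: 7.63
eef_pos: [0.6403, 0.0548, 0.1611]
tool_rot: [0.082, 0.997, -0.0, -0.003]
ft_force: [-0.4, -0.1, 0.0]
grip_width: 0.0854
clock: 7.72
eef_pos: [0.6406, 0.0547, 0.1619]
tool_rot: [0.083, 0.997, -0.0, -0.002]
ft_force: [-0.4, 0.1, 0.3]
grip_width: 0.0851
```

```bash
python3 -m jog '[[[0.0045,-0.001,-0.02,0,0,0,0],[0.0045,-0.001,-0.04,0,0,0,0],[0.0045,-0.001,-0.06,0,0,0,0],[0.0045,-0.001,-0.07,0,0,0,0],[0.0045,-0.001,-0.07,0,0,0,0],[0.0045,-0.001,-0.07,0,0,0,0]]]'; python3 -c "
from h import *
print(bot.get_obs()['eef_pos'])
a=bot.camera('top')[150:250,235:335];b=bot.camera('side')[160:260,250:350]
cv2.imwrite('pics/n3.png',cv2.resize(np.hstack([a,b]),None,fx=4,fy=4,interpolation=cv2.INTER_CUBIC))"
```

```text
clock: 8.22
eef_pos: [0.6457, 0.0536, 0.0936]
tool_rot: [0.083, 0.997, -0.0, -0.001]
ft_force: [-0.2, 0.4, 0.8]
grip_width: 0.0854
[0.6457 0.0536 0.0936]
```

View pics/n3.png

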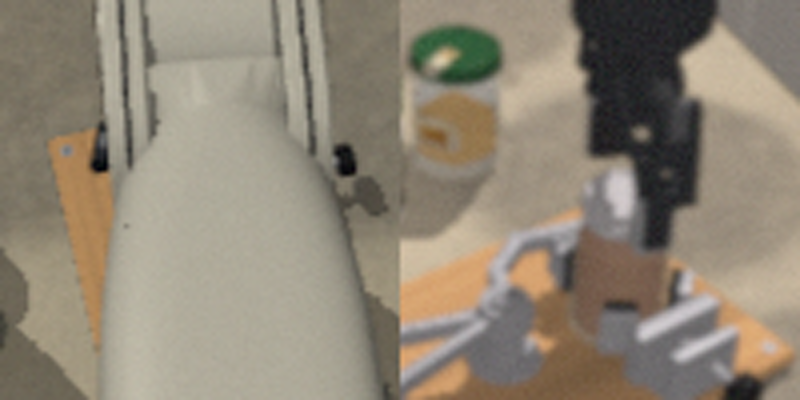

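```bash
python3 -m jog '[[[0,0,0,0,0,0,90],[0,0,0,0,0,0,90],[0,0,0,0,0,0,90],[0,0,0,0,0,0,90]]]';python3 -m jog '[[[0,0,0,0,0,0,100],[0,0,0,0,0,0,100]]]'
```

```text
clock: 8.65
eef_pos: [0.6467, 0.0537, 0.0951]
tool_rot: [0.082, 0.997, 0.0, 0.001]
ft_force: [-0.1, -0.1, 0.4]
grip_width: 0.0553
clock: 8.82
eef_pos: [0.6464, 0.0537, 0.0945]
tool_rot: [0.082, 0.997, 0.0, 0.0]
ft_force: [-0.5, -1.0, 1.2]
grip_width: 0.052
```

```bash
python3 -m jog '[[[0,0,0,0,0,0,104],[0,0,0,0,0,0,110],[0,0,0,0,0,0,130],[0,0,0,0,0,0,180],[0,0,0,0,0,0,255],[0,0,0,0,0,0,255]]]'; python3 -c "
from h import *
print(bot.get_obs())"
```

```text
clock: 9.32
eef_pos: [0.6463, 0.0535, 0.0948]
tool_rot: [0.082, 0.997, -0.0, 0.0]
ft_force: [-2.6, -2.1, 5.6]
grip_width: 0.0478
{'clock': 9.3167, 'joint_pos': array([ 0.0828,  0.6207,  0.2064,  1.1562, -0.0003,  0.2474]), 'joint_vel': array([ 0.0008,  0.0001, -0.0024,  0.0014, -0.0003,  0.0005]), 'tau': array([  0.4871, -49.952 ,  23.2348,  -0.9192,   0.2743,   0.003 ]), 'eef_pos': array([0.6463, 0.0535, 0.0948]), 'tool_rot': array([ 0.0822,  0.9966, -0.0001,  0.0002]), 'ft_force': array([-2.6075, -2.1177,  5.5856]), 'ft_torque': array([-0.2537,  0.485 ,  0.0413]), 'grip_width': 0.047831073745394644}
```

```bash
python3 -m jog '[[[0,0,0,0,0,3,255],[0,0,0,0,0,6,255],[0,0,0,0,0,9,255],[0,0,0,0,0,12,255],[0,0,0,0,0,15,255]]]'; python3 -c "
from h import *
print(bot.get_obs()['ft_torque'])";python3 -m jog '[[[0,0,0,0,0,4,255],[0,0,0,0,0,8,255],[0,0,0,0,0,12,255],[0,0,0,0,0,16,255],[0,0,0,0,0,20,255]]]'; python3 -c "
from h import *
print(bot.get_obs()['ft_torque'])
a=bot.camera('side')[140:260,240:360]
cv2.imwrite('pics/n4.png',cv2.resize(a,None,fx=4,fy=4,interpolation=cv2.INTER_CUBIC))"
```

```text
clock: 9.73
eef_pos: [0.6463, 0.0534, 0.0948]
tool_rot: [-0.049, 0.999, -0.0, 0.0]
ft_force: [-1.4, -1.0, 5.0]
grip_width: 0.0477
[-0.2611  0.4509 -0.2216]
clock: 10.15
eef_pos: [0.6464, 0.0533, 0.0948]
tool_rot: [-0.223, 0.975, -0.0, 0.0]
ft_force: [-2.9, -1.9, 4.9]
grip_width: 0.0484
[-0.3076  0.4006 -0.2891]
```

View pics/n4.png

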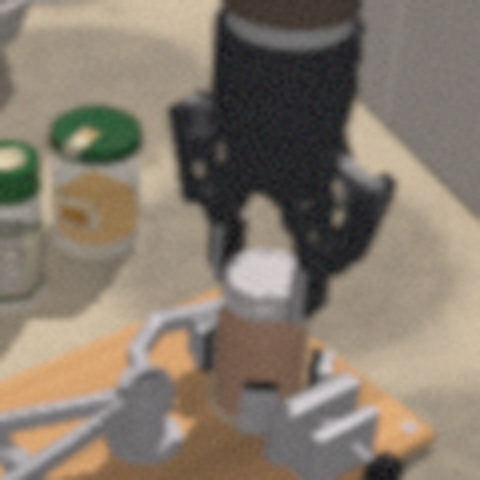

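```bash
python3 -m jog '[[[0,0,0,0,0,4,255],[0,0,0,0,0,8,255],[0,0,0,0,0,12,255],[0,0,0,0,0,16,255],[0,0,0,0,0,20,255],[0,0,0,0,0,24,255],[0,0,0,0,0,27,255],[0,0,0,0,0,27,255],[0,0,0,0,0,27,255],[0,0,0,0,0,27,255]]]'; python3 -c "
from h import *
print(bot.get_obs()['ft_torque'])"
```

```text
clock: 11.03
eef_pos: [0.6465, 0.0532, 0.0948]
tool_rot: [-0.443, 0.897, -0.001, 0.0]
ft_force: [-1.7, -2.0, 4.1]
grip_width: 0.0478
[-0.4241  0.3528  0.2272]
```

```bash
python3 -m jog '[[[0,0,0,0,0,0,90],[0,0,0,0,0,0,60],[0,0,0,0,0,0,0],[0,0,0,0,0,0,0],[0,0,0,0,0,0,0],[0,0,0.02,0,0,0,0],[0,0,0.04,0,0,0,0],[0,0,0.07,0,0,0,0],[0,0,0.1,0,0,0,0],[0,0,0.1,0,0,0,0]]]'; python3 -m jog '[[[0,0,0,0,0,0,0]]]'
```

```text
clock: 11.87
eef_pos: [0.6498, 0.0541, 0.2018]
tool_rot: [-0.443, 0.897, -0.002, 0.006]
ft_force: [0.1, -0.3, 1.4]
grip_width: 0.0854
clock: 11.95
eef_pos: [0.648, 0.054, 0.1972]
tool_rot: [-0.443, 0.897, -0.001, 0.003]
ft_force: [-0.0, -0.3, -0.1]
grip_width: 0.0853
```

```bash
python3 -m jog '[[[-0.04,0,0,0,0,0,255],[-0.08,0,0,0,0,0,255],[-0.12,0,0,0,0,0,255],[-0.16,-0.003,0,0,0,0,255],[-0.19,-0.0035,0,0,0,0,255],[-0.207,-0.0035,-0.03,0,0,0,255],[-0.207,-0.0035,-0.07,0,0,0,255],[-0.207,-0.0035,-0.105,0,0,0,255],[-0.207,-0.0035,-0.12,0,0,0,255],[-0.207,-0.0035,-0.12,0,0,0,255]]]'; python3 -m jog '[[[0,0,0,0,0,0,255],[0,0,0,0,0,0,255]]]';  python3 -c "
from h import *
print(bot.get_obs()['eef_pos'])
a=bot.camera('top')[180:280,250:350];b=bot.camera('side')[190:290,205:305]
cv2.imwrite('pics/n5.png',cv2.resize(np.hstack([a,b]),None,fx=4,fy=4,interpolation=cv2.INTER_CUBIC))"
```

```text
clock: 12.78
eef_pos: [0.4344, 0.0497, 0.0697]
tool_rot: [-0.443, 0.897, 0.002, -0.005]
ft_force: [0.2, -0.7, 0.4]
grip_width: -0.0
clock: 12.95
eef_pos: [0.4399, 0.0503, 0.0749]
tool_rot: [-0.443, 0.897, -0.0, 0.0]
ft_force: [0.1, -0.4, -0.5]
grip_width: -0.0
[0.4399 0.0503 0.0749]
```

View pics/n5.png

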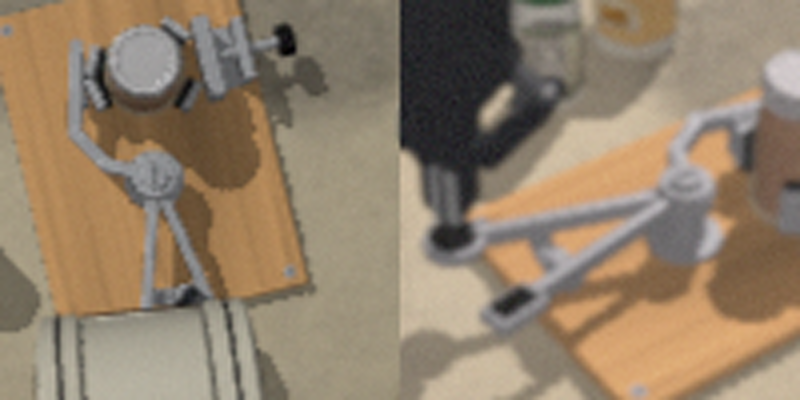

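```bash
python3 -m jog '[[[0,0,-0.006,0,0,0,255],[0,0,-0.012,0,0,0,255],[0,0,-0.016,0,0,0,255],[0,0,-0.018,0,0,0,255],[0,0,-0.020,0,0,0,255],[0,0,-0.020,0,0,0,255]]]'; python3 -m jog '[[[0,0,-0.001,0,0,0,255],[0,0,-0.002,0,0,0,255],[0,0,-0.002,0,0,0,255]]]';  python3 -c "
from h import *
print(bot.get_obs()['eef_pos'])
b=bot.camera('side')[190:290,205:305]
cv2.imwrite('pics/n6.png',cv2.resize(b,None,fx=4,fy=4,interpolation=cv2.INTER_CUBIC))"
```

```text
clock: 13.55
eef_pos: [0.4395, 0.0504, 0.0543]
tool_rot: [-0.443, 0.897, 0.0, 0.0]
ft_force: [-1.0, 1.1, 3.3]
grip_width: 0.0003
clock: 13.8
eef_pos: [0.4395, 0.0503, 0.0525]
tool_rot: [-0.443, 0.897, 0.0, 0.0]
ft_force: [-1.5, 1.3, 4.9]
grip_width: 0.0001
[0.4395 0.0503 0.0525]
```

View pics/n6.png

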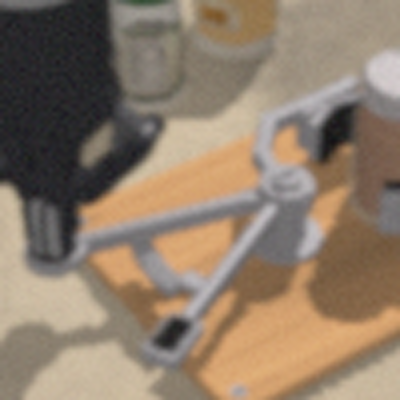

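```bash
python3 -m jog '[[[0,0,0,0,0,0,255],[0,0,0,0,0,0,255],[0,0,0,0,0,0,255],[0,0,0,0,0,0,255],[0,0,0,0,0,0,255],[0,0,0.01,0,0,0,255],[0,0,0.03,0,0,0,255],[0,0,0.06,0,0,0,255],[0,0,0.1,0,0,0,255],[0,0,0.13,0,0,0,255]]]'; python3 -m jog '[[[-0.03,0.03,0.02,0,0,0,255],[-0.06,0.06,0.02,0,0,0,255],[-0.08,0.09,0.02,0,0,0,255],[-0.1,0.12,0.02,0,0,0,255],[-0.1,0.14,0.02,0,0,0,255],[-0.1,0.14,0.02,0,0,0,255],[-0.1,0.14,0.02,0,0,0,255],[-0.1,0.14,0.02,0,0,0,255]]]';  python3 -c "
from h import *
a=bot.camera('top')[170:270,250:350];b=bot.camera('side')[190:290,215:315]
cv2.imwrite('pics/n7.png',cv2.resize(np.hstack([a,b]),None,fx=4,fy=4,interpolation=cv2.INTER_CUBIC))"
```

```text
clock: 14.68
eef_pos: [0.4391, 0.0499, 0.184]
tool_rot: [-0.443, 0.897, -0.0, -0.0]
ft_force: [1.1, 0.8, -0.5]
grip_width: 0.0002
clock: 15.35
eef_pos: [0.3392, 0.1896, 0.2019]
tool_rot: [-0.443, 0.897, -0.0, -0.001]
ft_force: [-0.8, 0.2, -0.1]
grip_width: -0.0002
```

View pics/n7.png

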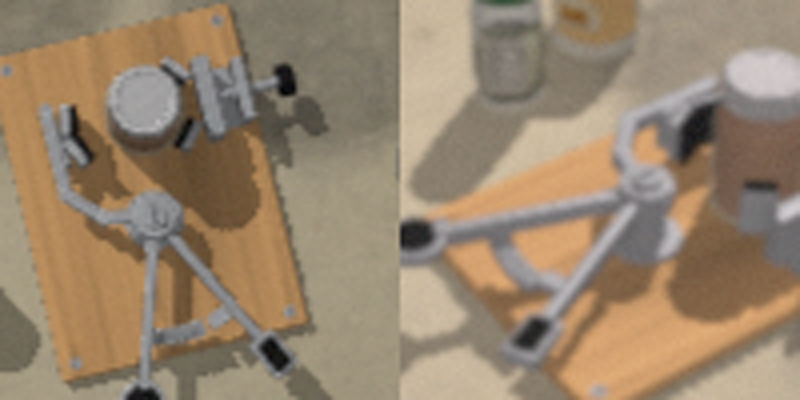

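```bash
python3 -c "
from arc import *
g=lambda U,V,z:w('top',(U+.5)/4-.5+250,(V+.5)/4-.5+170,z)
p=g(273,353,.051);v=p[:2]-piv;print(np.pi+Y+.475-np.arctan2(v[1],v[0])%(2*np.pi))
l=g(143,99,.106);v=l[:2]-piv;c,s=np.cos(Y),np.sin(Y);print(c*v[0]+s*v[1],c*v[1]-s*v[0])
bot.job_done()"
```

```text
0.0048046814384310466
0.07684764754681878 -0.008000043112837222
the job is handed in; nothing more can be done
```

All three steps were carried out in order, and I handed the job in at about 15.4 s of the 67 s allowed; no verdict is reported.

- **Gripping:** I pushed the thumb plate until it resisted with about 14.5 N. After backing off, the pictures showed the handle still caught at about 0.30 rad with the jar gripped. I judged the jaw force from the push and did not measure it.
- **Lid:** I gripped the lid and turned it 62° (1.08 rad) anticlockwise, with a turning moment of about 0.2 to 0.3 N m, which fits the expected 0.2 N m. The lid has no mark, so I could not see how far it turned on the jar, only how far the gripper turned. At rest afterwards, the moment read +0.23 N m, the opposite sign from during the turn. I took this for overshoot.
- **Release:** I pressed the finger pad about 6 mm down with about 5 N, and the holder sprang open.
- **Last check:** the top camera puts the handle at about 0.005 rad and the jar at x 77 mm and y -8 mm in the holder's frame. It was standing with its lid on, and the arm was clear of everything. Earlier, the top and side cameras disagreed by about 6 mm in x on the lid's position, so I used the mean, and the lid grip then closed almost centred.

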